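# Lay out the bench for rinsing a watch movement

### The arm

A 6-joint arm with a two-finger parallel gripper is mounted at the origin on a cart in front of the work surface, level with it; the furniture and walls round the work are solid. World frame = base frame: x ahead of the robot, y to its left, z up, the work surface at z = 0. Lengths are in mm, angles in degrees, forces in N, time in s.
With the tool pointing down it reaches from about 325 to 850 mm from the base axis. Payload 4.4 kg.
Tool frame: the origin (TCP) lies where the fingers leave the gripper's body, on its centre line; the fingertips stand 97 mm ahead of it and the grasp point (between the pads) lies 78 mm ahead of it; z points along the fingers, y is the line along which they close (so a half turn about z gives the same grasp; the last joint's range is limited). The gripper opens to 94 mm and grips with 3 to 60 N. Pads are 16 mm wide; open, the fingers measure 119 mm over their backs; the gripper's body (75 mm by 177 mm) begins 78 mm behind the grasp point.
Start: joints at [-80.701, 11.837, 88.321, -0, 79.842, -8.623], TCP at [176.929, -547.105, 302.647] pointing down, gripper open.
Joint ranges: [-156.59, 156.59], [-49.26, 127.26], [12.9, 141.05], [-63.56, 243.56], [4.71, 150.69], [-161.64, 161.64]. Speed limits (degrees/s): [159.86, 159.86, 180, 180, 180, 180].

### API

Orientations are given as [roll, pitch, yaw] about the fixed x, y, z axes, in that order (R = Rz(yaw) Ry(pitch) Rx(roll)).
In Python, from rig import ctrl gives the robot as it stands.
- The arm moves only by the tool move_arm, never from a script. Its argument "deltas" is a list of rows, each a list of 4 numbers: the shift along the tool's x, y, z in units of 0.6 m (1.0 is 0.6 m), then the turn about the tool's z in units of 30 degrees (1.0 is 30 degrees). In form: [[x, y, z, twist], ...]. A call has 1 to 10 rows; each row is the pose to reach, as a shift and turn from the pose commanded when the call began, along the tool's axes at that moment; what a row does not reach only later rows make up. A row lasts 1/8 s, in which the tool goes at most 62.5 mm and 10.7 degrees, less where a joint would pass 70% of its speed; a pose out of reach is approached as far as the arm can. A call with a number of a shift or a turn outside -1 to 1 is refused whole. A call with a gripper value outside its range is refused whole. "fingers" is the opening, from 0 (shut) to 1 (fully open), set as the call begins (left out, the last holds). The fingers move at their own pace and stop on an object; "squeeze" is the grip in N (left out, the last holds). Time passes only in rows, so rows that repeat a pose let the fingers close. It gives the time, the measured TCP pose, the force, the opening and the grip force at its end, in the units of the state.
- ctrl.get_state(): the state, without advancing time (a new reading comes with each control period).
- ctrl.grab_frame(name): name is "scene" or "top"; returns a dict with "pixels" (384x512x3 uint8, blue, green, red), "camera_matrix" (3x3 intrinsics, pixels), "view" (4x4, takes a point from world to camera coordinates). Camera axes: x right, y down, z forward; pixel columns grow to the right and rows downward; lengths in mm; the calibration is good to about 2 mm. A picture is of the moment at which its call begins. There is no depth.
- ctrl.finish_job(): hands the job in; it is judged then, once.
The state is a dict: "t": time; "joint_positions": joint angles; "qd": joint speeds; "joint_efforts": joint torques, N m; "position": TCP position; "ee_rot": TCP orientation; "force": force on the tool from outside, world axes, zero at the start; "ft_torque": the same for the moment, N m; "grip_width": finger opening in mm; "grip_force": force on a finger pad.
Only numpy, scipy, OpenCV 4.12 (cv2) and the standard library are available. Lean on these libraries where they do the work, as an engineer would, in place of code of your own. Each camera call takes 0.05 s, during which the arm holds its last target. There are 200 camera calls.

### The job

Set up the bench for rinsing the watch movement. Nest the strainer in the rinse pan with its handle a quarter turn from the pan's handle, out to the side away from the movement holder, and move the gilt movement from its holder so that it lies flat in the strainer. Then stand the clear dust cover over the bare holder, the loupe upright midway between pan and holder, and the glass jar upright close behind the pan (a finger's width or two), in line with the pan's handle; leave the pan and the holder where they stand.

Things in the scene. Friction and masses are not known exactly. Their poses are not given: they have to be found in the camera images.
- rinse_pan: Rinse pan, the larger of two small steel pans with black-gripped handles; solid floor 2.5 mm thick. Bowl 116 mm across at the rim (112 inside), 100 mm inside at the floor, 26 mm high; 0.26 kg, loose. Origin: centre of the bowl's underside; z up. Its handle points along its own -x, towards the robot, axis 19 mm up, ending 136 mm out; behind the pan is +x, opposite the handle. Stays put.
- movement_holder: Movement holder: small turned dark steel stand with a foot 40 mm across and 9 mm high (a small brass screw sticks out of it), a 16 mm neck and a brass seat 19 mm across whose top is 32 mm high; loose, 0.16 kg; at the start it carries the movement. It stands about 190 mm to one side of the pan (left or right, square to the pan's handle). Origin: centre of the underside; z up. It stays where it stands.
- strainer: Strainer, the smaller of the two steel pans, with a wire mesh floor and a raised black-gripped handle; 0.07 kg. Bowl 92 mm across at the rim, 82 mm at the foot, 28 mm high, 78 mm inside at the floor, floor top 2 mm up. Origin: centre of the bowl's underside; z up. Handle along its own -x: level round grip 12 mm thick, axis 36 mm up, 66 to 118 mm out; it passes over the pan's rim when nested.
- strainer_grip (a point): Point on the axis of the strainer's handle grip, 80 mm from the strainer's origin and 36 mm above its underside; a good place to grip it, across the handle. Axes as the strainer's.
- movement: Gilt watch movement, a disc 26 mm across that can be gripped by its rim (the rim is 2 mm thick from the underside; 4 mm high with its bridges); 12 g. At the start it lies on the holder's brass seat, overhanging it by 3.5 mm all round, underside 32 mm above the bench. Origin: centre of its underside; z up.
- dust_cover: Hollow frosted-clear dust cover, open below, with a black knob on top: 72 mm across, 67 mm inside at the mouth, shell 42 mm high (39 mm inside), knob 12 mm across from 42 to 58 mm high; 0.06 kg. Lift it by the knob. Origin: centre of its open mouth, at bench level when it stands; z up.
- loupe: Black eye loupe standing on its small end, a hollow cup 35 mm across at the top, narrower below, 29 mm high; 14 g. Origin: centre of its underside; z up.
- glass_jar: White glass jar with a knobbed glass lid (the lid does not come off): body 51 mm across and 33 mm high, lid to 42 mm, knob 10 mm across to 50 mm high; 0.11 kg. Grip it round the body. Origin: centre of its underside; z up.
There are look-alikes about, which are no part of the job. What is shaped like the glass_jar but pink is not meant.

How it is judged (in metres and radians):
At the end, for the whole second after the job is handed in: Strainer level on pan floor, handle 57-90 degrees off the pan's, away from the holder; movement flat in it; cover down over holder; loupe upright within 120 mm of pan and holder, 25 mm of square; jar upright 85-145 mm behind the pan, 25 mm sideways; pan, holder moved <25 mm (horizontal distance between strainer and rinse_pan below 0.014 m and z of strainer in the frame of rinse_pan below 0.007 m and angle between each of strainer, loupe, glass_jar, movement_holder, rinse_pan's own z axis and vertical below 0.1 rad and angle between the x axis of strainer and the x axis of rinse_pan, either way round above 1 rad and ((y of movement_holder in the frame of rinse_pan above 0.05 m and y of strainer_grip in the frame of rinse_pan below -0.05 m and y of loupe in the frame of rinse_pan above 0.06 m) or (y of movement_holder in the frame of rinse_pan below -0.05 m and y of strainer_grip in the frame of rinse_pan above 0.05 m and y of loupe in the frame of rinse_pan below -0.06 m)) and horizontal distance between movement and strainer below 0.03 m and z of movement in the frame of strainer below 0.008 m and angle between movement's own z axis and vertical below 0.2 rad and horizontal distance between dust_cover and movement_holder below 0.014 m and height (world z) of dust_cover below 0.005 m and angle between dust_cover's own z axis and vertical below 0.08 rad and horizontal distance between loupe and rinse_pan below 0.12 m and horizontal distance between loupe and movement_holder below 0.12 m and x of loupe in the frame of rinse_pan between -0.025 and 0.025 m and height (world z) of each of loupe, glass_jar below 0.01 m and x of glass_jar in the frame of rinse_pan between 0.085 and 0.145 m and y of glass_jar in the frame of rinse_pan between -0.025 and 0.025 m and distance of each of rinse_pan, movement_holder from where it was at the start of the episode below 0.025 m and linear speed of each of strainer, movement, loupe, glass_jar, dust_cover, rinse_pan, movement_holder below 0.02 m/s); the robot touches nothing.
It also fails if it takes over 120 s, if anything falls off the work surface, if the arm or the gripper's body presses on something with over 40 N, if the wrist force passes 120 N, or if a joint passes its speed limit or range.

## Working session

There is one attempt and no reset: what is moved stays moved. The work goes in short steps, Python scripts to look and compute and a tool call to move; the robot and the scene stay as the last step left them, time stands still between calls to the robot, and variables do not carry over. Pictures are saved under pics/ and viewed, at most 14 in all, crops included, and the job is handed in when it is done.

Besides the shell and the picture viewer there is one more tool, called after "Request:" as name(argument=value, ...), one argument or row to a line, values as JSON. move_arm: Moves the arm, as the interface text tells. Its arguments: {"type":"object","properties":{"deltas":{"type":"array","items":{"type":"array","items":{"type":"number"}}},"fingers":{"type":"number"},"squeeze":{"type":"number"}},"required":["deltas"]}

```bash
ls; mkdir -p pics
cat > h.py <<'E'
import numpy as np, cv2
from rig import ctrl
def grab(n):
    f=ctrl.grab_frame(n); np.savez(f'{n}.npz',**{k:np.array(v) for k,v in f.items()}); return f
def load(n): return dict(np.load(f'{n}.npz'))
def world(f,u,v,z):
    K=f['camera_matrix'];V=f['view'];R=V[:3,:3];t=V[:3,3]
    d=R.T@np.linalg.inv(K)@np.array([u,v,1.]);c=-R.T@t
    return (c+d*(z-c[2])/d[2])[:2]
def pix(f,p):
    q=f['camera_matrix']@(f['view'][:3,:3]@np.array(p,float)+f['view'][:3,3]);return q[:2]/q[2]
def save(im,name,s=1): cv2.imwrite('pics/'+name,cv2.resize(im,None,fx=s,fy=s,interpolation=cv2.INTER_CUBIC))
E
python3 - <<'E'
from h import *
for n in('top','scene'):
    f=grab(n); save(f['pixels'],n+'0.png',1.5); print(n,f['camera_matrix'],f['view'])
print(ctrl.get_state())
E
```

```text
pics
top [[394.41111501   0.         262.23820202]
 [  0.         394.41111501 187.76330441]
 [  0.           0.           1.        ]] [[-8.16554280e-03 -9.99961862e-01  3.09821289e-03 -1.89987175e+00]
 [-9.95850943e-01  7.85107854e-03 -9.06601323e-02  5.13270663e+02]
 [ 9.06323504e-02 -3.82564742e-03 -9.95877071e-01  1.12317435e+03]
 [ 0.00000000e+00  0.00000000e+00  0.00000000e+00  1.00000000e+00]]
scene [[460.66791436   0.         255.03548155]
 [  0.         460.66791436 203.54818432]
 [  0.           0.           1.        ]] [[-7.35207520e-01 -6.77393112e-01  2.46672572e-02  3.89276563e+02]
 [-3.20191196e-01  3.14983832e-01 -8.93455530e-01  2.19777312e+02]
 [ 5.97450835e-01 -6.64773463e-01 -4.48473793e-01  9.23047772e+02]
 [ 0.00000000e+00  0.00000000e+00  0.00000000e+00  1.00000000e+00]]
{'t': 0.1, 'joint_positions': array([-8.07033586e+01,  1.18804816e+01,  8.83928955e+01, -6.27194487e-04,
        7.98421767e+01, -8.62280331e+00]), 'qd': array([-0.07103275, -0.0741261 , -0.05676997, -0.04599004, -0.07984019,
       -0.10141316]), 'joint_efforts': array([ 4.64418281e-04, -3.71864247e+01, -2.82293862e+01,  7.00867991e-02,
        3.10524367e-02, -4.80053893e-05]), 'position': array([ 176.82102953, -546.60077723,  301.62645634]), 'ee_rot': array([-1.79885660e+02, -1.67146715e-02,  1.79195393e+01]), 'force': array([0.07262327, 0.08360011, 0.66194471]), 'ft_torque': array([-0.02805806,  0.00116445, -0.0382861 ]), 'grip_force': 0.0, 'grip_width': 94.05167848779095}
```

View pics/top0.png

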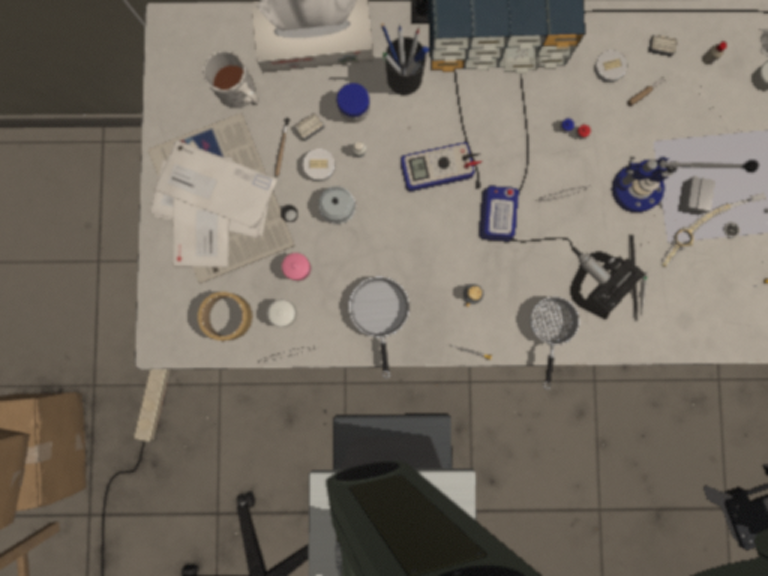

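View pics/scene0.png

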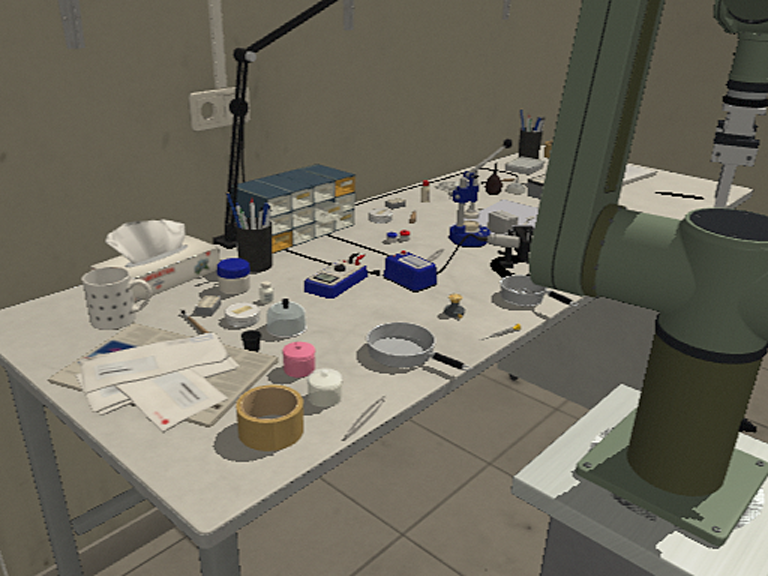

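Candidates (top view pixels at 1.5x):
- **Jar:** white (281,313), pink (295,267, not meant), white tin (318,165), blue-lidded jar (353,100).
- **Strainer and pan:** mesh pan (553,320) is the strainer, solid pan (377,307) is the rinse pan.
- **Loupe:** black cup (289,213), against the small white bottle (359,149).
- **Cover:** frosted with knob (337,204).
- **Movement:** on the stand (473,293).

Next I'll check these in a close crop.

Run:
```python
from h import *
f=load('top'); im=f['pixels']
save(im[125:265,175:400],'c1.png',3.5)
g=load('scene'); 
# rough
for n,u,v,z in [('pan rim',377,307,26),('panhandle',385,372,19),('mov',473,293,36),('str rim',553,320,28),('strh',549,383,36),('jar',281,313,45),('cover',337,204,45),('loupe',289,213,29)]:
    print(n,world(f,u/1.5,v/1.5,z).round(1))
```

```text
pan rim [464.2  25.9]
panhandle [339.7  11.4]
mov [ 489.1 -158.2]
str rim [ 436.4 -311.9]
strh [ 317.6 -298.3]
jar [453.4 207. ]
cover [662.1 101.2]
loupe [648.6 196.2]
```

View pics/c1.png

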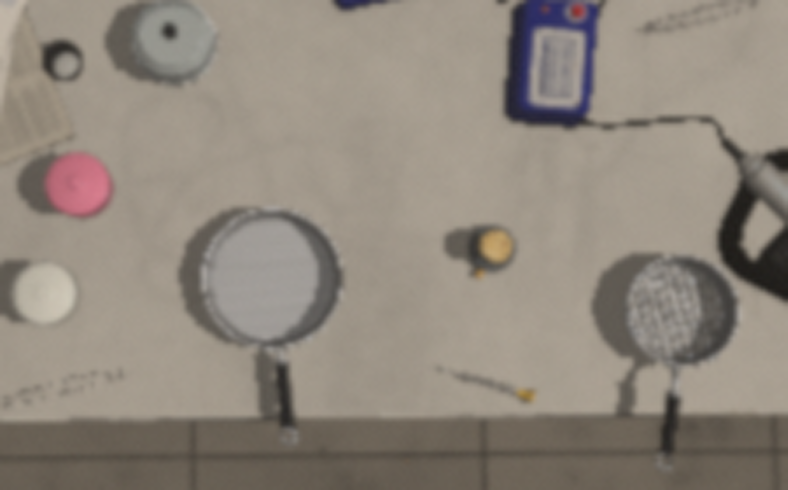

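The crop shows:
- white jar (44,292), with the pink look-alike (78,184) ruled out
- solid-floored pan (271,278), handle end (288,437)
- gilt disc (496,246), mesh strainer (682,310)
- cover knob (170,32), loupe (63,61)

I'll overlay models in both views to refine the positions.

```bash
cat >> h.py <<'E'
def circ(f,im,x,y,z,r,s,o,col=(0,0,255)):
    a=np.linspace(0,2*np.pi,60)
    P=np.array([(pix(f,(x+r*np.cos(t),y+r*np.sin(t),z))-o+.5)*s for t in a]).astype(int)
    cv2.polylines(im,[P],True,col,1)
E
cat > ov.py <<'E'
from h import *
O=dict(pan=(462,25.5),mov=(488.5,-158.5),strn=(436,-312),jar=(453.4,207.),cover=(662,101),loupe=(648.6,196))
M=dict(pan=[(26,58)],mov=[(34,13),(4.5,20)],strn=[(28,46)],jar=[(33,25.5),(50,5),(0,25.5)],cover=[(58,6),(0,36)],loupe=[(29,17.5)])
def panel(f,names,w=60,s=4):
    out=[]
    for n in names:
        x,y=O[n];c=pix(f,(x,y,20));o=np.round(c-w/2).astype(int);o=np.clip(o,0,[512-w,384-w])
        t=cv2.resize(f['pixels'][o[1]:o[1]+w,o[0]:o[0]+w],None,fx=s,fy=s,interpolation=cv2.INTER_CUBIC)
        for z,r in M[n]: circ(f,t,x,y,z,r,s,o)
        out.append(t)
    return np.hstack(out)
if __name__=='__main__':
    f=load('top');g=load('scene')
    a=np.vstack([np.hstack([panel(h,L,66,2.9) for h in(f,g)][:1]+[panel(g,L,66,2.9)]) if 0 else panel(h,L,66,4) for L in(['pan','mov','strn'],) for h in(f,g)])
    save(a,'ov1.png'); 
    a=np.vstack([panel(h,['jar','cover','loupe'],46,5.7) for h in(f,g)]);save(a,'ov2.png')
    for n,u,v,z in [('pan',271,278,26),('ph',288,437,19),('mov',496,246,36),('str',682,310,28),('sh',664,462,36),('jar',44,292,42),('cov',170,32,58),('lou',63,61,29)]:
        print(n,world(f,u/3.5+175,v/3.5+125,z).round(1))
E
python3 ov.py
```

```text
pan [464.9  22.7]
ph [334.4   9.7]
mov [ 489.2 -162.2]
str [ 435.7 -315.3]
sh [ 312.9 -294.5]
jar [454.2 206.9]
cov [664.6 103.2]
lou [647.3 195.2]
```

View pics/ov1.png

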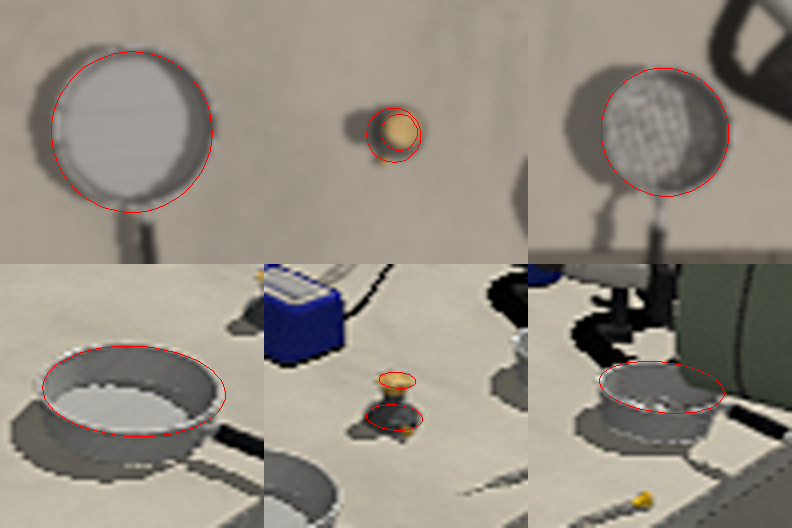

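View pics/ov2.png

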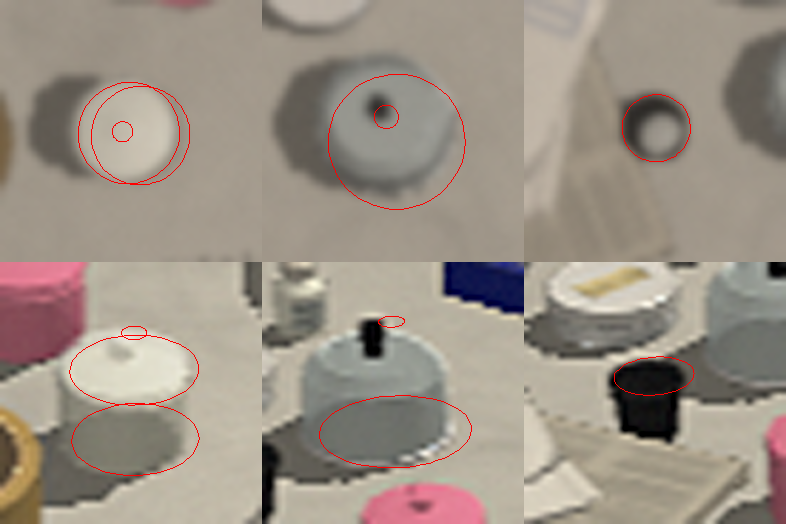

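Overlays show the following:
- Strainer and movement fit.
- The pan needs about +2 mm in x.
- The cover needs about +6 mm in both axes (knob at (376,104), red at (386,116)).
- The jar needs about +2 mm.

I'll refine these and add the handle axes.

```bash
cat > ov3.py <<'E'
from ov import *
import ov
ov.O.update(pan=(464,25),mov=(488.8,-159),jar=(455.5,209),cover=(668,107.5),loupe=(649.6,197))
f=load('top');g=load('scene')
a=np.vstack([panel(h,['pan','jar','cover'],66,3) for h in(f,g)])
def hand(n,yaw,z,L,w=80,s=5):
    x,y=O[n];d=-np.array([np.cos(yaw),np.sin(yaw)]);out=[]
    c=np.array([x,y])+d*70
    for h in (f,g)[:1]:
        o=np.round(pix(h,(*c,20))-[w/2,w/2]).astype(int)
        t=cv2.resize(h['pixels'][o[1]:o[1]+w,o[0]:o[0]+w],None,fx=s,fy=s,interpolation=cv2.INTER_CUBIC)
        for r in(58,L):
            p=((pix(h,(*(np.array([x,y])+d*r),z))-o+.5)*s).astype(int);cv2.circle(t,tuple(map(int,p)),3,(0,0,255),1)
        circ(h,t,x,y,28,58 if n=='pan' else 46,s,o)
        out.append(t[:, 100:300])
    return np.hstack(out)
b=np.hstack([hand('pan',np.radians(6.5),19,136),hand('strn',np.radians(-8),36,118)])[:396]
save(np.hstack([a[:,:396],b]),'ov3a.png') if 0 else save(np.hstack([cv2.resize(a,(396*1,264*1)) if 0 else a[:,198:],b]),'ov3.png')
E
python3 ov3.py
```

```text
(no output)
```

View pics/ov3.png

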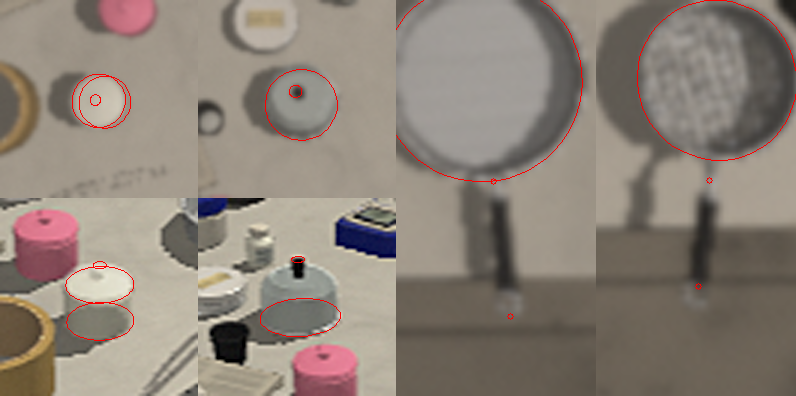

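The cover, jar and both handle directions now fit: pan yaw ≈ 6°, strainer yaw ≈ -8°. Next is a helper for move numbers.

```bash
cat > d.py <<'E'
# usage: d.py x y z yaw : deltas from measured tool pose (commanded ~ measured)
import sys,numpy as np
from scipy.spatial.transform import Rotation as R
from rig import ctrl
s=ctrl.get_state(); p=s['position'];e=s['ee_rot'];Rm=R.from_euler('xyz',[180,0,e[2]],degrees=True).as_matrix()
print('t',round(s['t'],2),'pos',p.round(1),'rpy',e.round(1),'j',np.round(s['joint_positions'],0),'w',round(s['grip_width'],1),'gf',round(s['grip_force'],1),'F',s['force'].round(1))
if len(sys.argv)>1:
    x,y,z,yaw=map(float,sys.argv[1:]); d=Rm.T@(np.array([x,y,z])-p)/600
    tw=-((yaw-e[2]+180)%360-180)/30
    print('delta',d.round(4),'twist',round(tw,3))
E
python3 d.py 357 -301 250 172
```

```text
t 0.1 pos [ 176.8 -546.6  301.6] rpy [-179.9   -0.    17.9] j [-81.  12.  88.  -0.  80.  -9.] w 94.1 gf 0.0 F [0.1 0.1 0.7]
delta [ 0.4117 -0.2971  0.086 ] twist -5.136
```

Request:
move_arm(
  deltas=[
    [0.1, -0.07, 0.02, -0.33],
    [0.2, -0.15, 0.04, -0.66],
    [0.3, -0.22, 0.06, -1],
    [0.4117, -0.2971, 0.086, -1],
    [0.4117, -0.2971, 0.086, -1],
    [0.4117, -0.2971, 0.086, -1],
    [0.4117, -0.2971, 0.086, -1],
  ],
  fingers=0.5,
)

```text
t: 0.98
position: [357.0, -301.7, 251.0]
ee_rot: [-180.0, 0.0, 48.0]
force: [-0.2, -0.5, -0.3]
grip_width: 46.8
grip_force: 0.0
```

Request:
move_arm(
  deltas=[
    [0, 0, 0, -1],
    [0, 0, 0, -1],
    [0, 0, 0, -1],
  ],
)

```text
t: 1.35
position: [356.2, -303.5, 251.5]
ee_rot: [180.0, 0.1, 78.0]
force: [0.8, 0.3, -0.1]
grip_width: 47.2
grip_force: 0.0
```

Request:
move_arm(
  deltas=[
    [0, 0, 0, -1],
    [0, 0, 0, -1],
    [0, 0, 0, -1],
  ],
)

```text
t: 1.72
position: [356.1, -303.5, 251.5]
ee_rot: [-180.0, 0.1, 108.0]
force: [-0.8, -0.1, 0.0]
grip_width: 47.2
grip_force: 0.0
```

Request:
move_arm(
  deltas=[
    [0, 0, 0, -1],
    [0, 0, 0, -1],
    [0, 0, 0, -1],
  ],
)

```text
t: 2.1
position: [356.1, -303.5, 251.4]
ee_rot: [-180.0, 0.0, 138.0]
force: [0.7, 0.2, -0.0]
grip_width: 47.1
grip_force: 0.0
```

Request:
move_arm(
  deltas=[
    [0, 0, 0, -1],
    [0, 0, 0, -1],
    [0, 0, 0, -1],
    [0, 0, 0, -1],
    [0, 0, 0, -1],
  ],
)

```text
t: 2.72
position: [356.6, -302.5, 251.2]
ee_rot: [-180.0, 0.0, 167.7]
force: [0.8, 0.0, 0.0]
grip_width: 47.2
grip_force: 0.0
```

```bash
python3 d.py 357 -301 114 172
```

```text
t 2.73 pos [ 356.6 -302.5  251.2] rpy [-180.     0.   167.7] j [ -51.    2.  106.   -0.   72. -129.] w 47.2 gf 0.0 F [0.8 0.  0. ]
delta [-1.000e-04  2.500e-03  2.287e-01] twist -0.144
```

Request:
move_arm(
  deltas=[
    [0, 0.001, 0.06, -0.144],
    [0, 0.002, 0.12, -0.144],
    [0, 0.0025, 0.18, -0.144],
    [0, 0.0025, 0.21, -0.144],
    [0, 0.0025, 0.2287, -0.144],
    [0, 0.0025, 0.2287, -0.144],
  ],
)

```text
t: 3.48
position: [357.1, -300.0, 113.4]
ee_rot: [180.0, -0.1, 172.2]
force: [0.5, 0.7, 0.5]
grip_width: 47.0
grip_force: 0.0
```

Request:
move_arm(
  deltas=[
    [0, 0, 0, 0],
    [0, 0, 0, 0],
    [0, 0, 0, 0],
    [0, 0, 0, 0],
    [0, 0, 0, 0],
    [0, 0, 0, 0],
  ],
  fingers=0,
  squeeze=50,
)

```text
t: 4.22
position: [357.5, -300.1, 114.0]
ee_rot: [-180.0, 0.0, 172.2]
force: [-0.7, 0.7, 1.1]
grip_width: 10.8
grip_force: 49.7
```

Request:
move_arm(
  deltas=[
    [0, 0, -0.02, 0],
    [0, 0, -0.05, 0],
    [0, 0, -0.1, 0],
    [0, 0, -0.14, 0],
    [0, 0, -0.14, 0],
    [0, 0, -0.14, 0],
  ],
)

```text
t: 4.97
position: [357.1, -299.5, 197.2]
ee_rot: [180.0, -0.0, 172.2]
force: [-0.7, 0.5, -1.3]
grip_width: 10.7
grip_force: 49.7
```

```bash
python3 - <<'E'
from h import *
a=[]
for n in('top','scene'):
    f=grab(n);c=pix(f,(400,-310,100));o=(np.clip(c-[50,60],0,[412,264])).astype(int)
    a.append(cv2.resize(f['pixels'][o[1]:o[1]+120,o[0]:o[0]+100],None,fx=4,fy=4)); 
save(np.hstack(a),'g1.png')
E
python3 d.py 455 104.5 200 96
```

```text
t 5.08 pos [ 356.8 -299.3  196.5] rpy [ 1.799e+02 -1.000e-01  1.722e+02] j [ -51.    6.  109.   -0.   65. -133.] w 10.6 gf 49.7 F [ 0.9  1.  -1.1]
delta [-0.0713  0.6889 -0.0058] twist 2.541
```

View pics/g1.png

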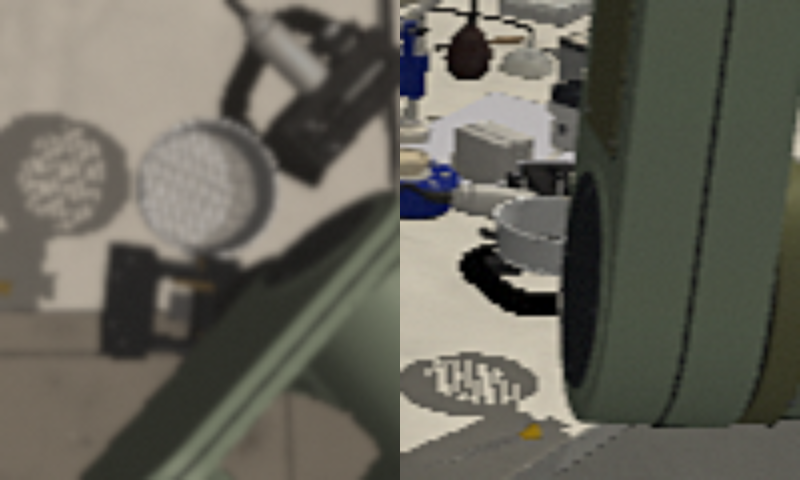

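The strainer is held level by its handle (rim centre at about (207,187) in the left crop). I'll carry it to the pan.

Request:
move_arm(
  deltas=[
    [-0.01, 0.06, -0.005, 0.2],
    [-0.02, 0.12, -0.005, 0.5],
    [-0.03, 0.2, -0.005, 0.8],
    [-0.04, 0.28, -0.005, 1],
    [-0.04, 0.35, -0.005, 1],
    [-0.04, 0.35, -0.005, 1],
  ],
)

```text
t: 5.82
position: [408.7, -92.6, 199.5]
ee_rot: [-180.0, -0.2, 142.5]
force: [0.0, -0.4, -0.6]
grip_width: 10.9
grip_force: 49.7
```

```bash
python3 d.py 455 104.5 200 96
```

```text
t 5.83 pos [408.7 -92.6 199.5] rpy [-180.    -0.2  142.5] j [-25.  -1. 115.   0.  66. -77.] w 10.9 gf 49.7 F [ 0.  -0.4 -0.6]
delta [ 0.1387  0.3076 -0.0009] twist 1.55
```

Request:
move_arm(
  deltas=[
    [0.03, 0.06, 0, 0.2],
    [0.06, 0.14, 0, 0.5],
    [0.1, 0.22, 0, 0.8],
    [0.1387, 0.3076, 0, 1],
    [0.1387, 0.3076, 0, 1],
    [0.1387, 0.3076, 0, 1],
  ],
)

```text
t: 6.58
position: [456.5, 100.9, 200.1]
ee_rot: [-179.9, 0.0, 112.3]
force: [-0.2, 0.3, -0.6]
grip_width: 10.6
grip_force: 49.7
```

Request:
move_arm(
  deltas=[
    [0, 0, 0, 0.3],
    [0, 0, 0, 0.55],
    [0, 0, 0.05, 0.55],
    [0, 0, 0.06, 0.55],
    [0, 0, 0.06, 0.55],
    [0, 0, 0.06, 0.55],
  ],
)

```text
t: 7.32
position: [457.4, 101.2, 165.7]
ee_rot: [179.9, 0.0, 95.7]
force: [0.5, 0.2, -0.1]
grip_width: 10.5
grip_force: 49.7
```

```bash
python3 d.py 455 104.5 118 96
python3 - <<'E'
from h import *
f=grab('top');s=ctrl.get_state();p=s['position'];zr=p[2]-78-36+28
im=f['pixels'];o=np.array([205,150]);w=(100,75);k=7
t=cv2.resize(im[o[1]:o[1]+w[1],o[0]:o[0]+w[0]],None,fx=k,fy=k,interpolation=cv2.INTER_CUBIC)
circ(f,t,464,25,26,58,k,o,(0,255,0)); circ(f,t,463.4,25,zr,46,k,o)
save(t,'n1.png')
E
```

```text
t 7.33 pos [457.4 101.2 165.7] rpy [179.9   0.   95.7] j [  2.   8. 110.  -0.  61.  -4.] w 10.5 gf 49.7 F [ 0.5  0.2 -0.1]
delta [ 0.0059 -0.0035  0.0794] twist -0.01
```

View pics/n1.png

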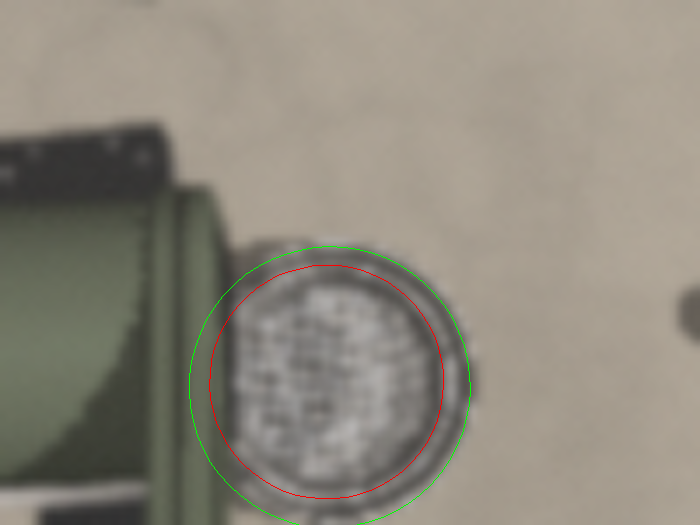

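Green (pan) and red (strainer) rims are concentric to within about 3 mm, so I'll lower it.

Request:
move_arm(
  deltas=[
    [0.0052, -0.0013, 0.02, 0],
    [0.0052, -0.0013, 0.045, 0],
    [0.0052, -0.0013, 0.065, 0],
    [0.0052, -0.0013, 0.078, 0],
    [0.0052, -0.0013, 0.081, 0],
    [0.0052, -0.0013, 0.081, 0],
  ],
)

```text
t: 8.12
position: [455.7, 104.6, 116.3]
ee_rot: [-180.0, 0.0, 95.8]
force: [-0.5, 0.1, 1.9]
grip_width: 10.5
grip_force: 49.6
```

```bash
python3 d.py 456.3 104.2 116.5 96
```

```text
t 8.12 pos [455.7 104.6 116.3] rpy [-180.     0.    95.8] j [  2.  13. 112.  -0.  55.  -3.] w 10.5 gf 49.6 F [-0.5  0.1  1.9]
delta [-0.0008  0.0009 -0.0003] twist -0.008
```

Request:
move_arm(
  deltas=[
    [0, 0, 0, 0],
    [0, 0, 0, 0],
    [0, 0, 0, 0],
    [0, 0, 0, 0],
    [0, 0, -0.05, 0],
    [0, 0, -0.1, 0],
    [0, 0, -0.18, 0],
    [0, 0, -0.22, 0],
  ],
  fingers=0.4,
)

```text
t: 9.12
position: [456.7, 104.8, 251.0]
ee_rot: [179.8, 0.0, 95.7]
force: [-0.3, 0.0, 0.6]
grip_width: 37.4
grip_force: 0.0
```

```bash
python3 d.py 488.8 -159 180 96
```

```text
t 9.12 pos [456.7 104.8 251. ] rpy [179.8   0.   95.7] j [  2.   2. 106.   0.  72.  -3.] w 37.4 gf 0.0 F [-0.3  0.   0.6]
delta [-0.4428  0.0092  0.1183] twist -0.009
```

Request:
move_arm(
  deltas=[
    [-0.08, 0, 0.01, 0],
    [-0.18, 0.003, 0.03, 0],
    [-0.28, 0.005, 0.06, 0],
    [-0.37, 0.008, 0.1, 0],
    [-0.4428, 0.0092, 0.1183, 0],
    [-0.4428, 0.0092, 0.1183, 0],
    [-0.4428, 0.0092, 0.1183, 0],
    [-0.4428, 0.0092, 0.1183, 0],
  ],
  fingers=0.42,
)

```text
t: 10.12
position: [487.8, -157.9, 177.6]
ee_rot: [180.0, -0.0, 95.8]
force: [-0.5, 0.9, -1.1]
grip_width: 39.5
grip_force: 0.0
```

```bash
python3 d.py 488.8 -159 127 96;  python3 - <<'E'
from h import *
a=[]
f=grab('top');o=np.array([225,160]);t=f['pixels'][160:260,195:345]
a.append(cv2.resize(t,None,fx=5,fy=5,interpolation=cv2.INTER_CUBIC)[:, :460])
f=grab('scene');c=pix(f,(488,-159,40)).astype(int);t=f['pixels'][c[1]-75:c[1]+25,c[0]-35:c[0]+33]
a.append(cv2.resize(t,None,fx=5,fy=5,interpolation=cv2.INTER_CUBIC))
save(np.hstack(a),'m1.png')
E
```

```text
t 10.12 pos [ 487.8 -157.9  177.6] rpy [180.   -0.   95.8] j [-28.  12. 104.   0.  64. -33.] w 39.5 gf 0.0 F [-0.5  0.9 -1.1]
delta [-0.002   0.0015  0.0844] twist -0.005
```

View pics/m1.png

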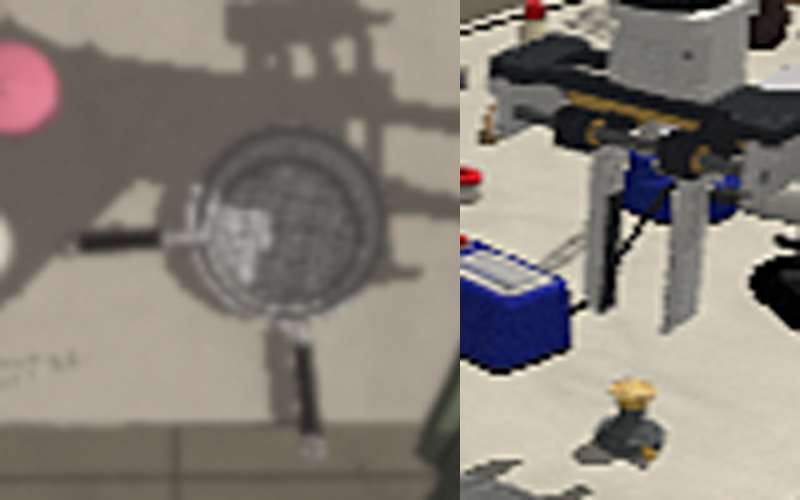

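The strainer is nested in the pan, its handle square to the left (120,240), and the open fingers straddle the movement (633,392). Descending now.

Request:
move_arm(
  deltas=[
    [-0.002, 0.001, 0.02, 0],
    [-0.002, 0.001, 0.045, 0],
    [-0.002, 0.001, 0.065, 0],
    [-0.002, 0.001, 0.078, 0],
    [-0.002, 0.001, 0.0835, 0],
    [-0.002, 0.001, 0.0835, 0],
    [-0.002, 0.001, 0.0835, 0],
  ],
)

```text
t: 11.1
position: [488.8, -160.4, 127.6]
ee_rot: [180.0, 0.0, 95.7]
force: [0.1, 0.2, -0.3]
grip_width: 39.6
grip_force: 0.0
```

Request:
move_arm(
  deltas=[
    [0, 0, 0, 0],
    [0, 0, 0, 0],
    [0, 0, 0, 0],
    [0, 0, 0, 0],
    [0, 0, 0, 0],
  ],
  fingers=0,
  squeeze=15,
)

```text
t: 11.72
position: [488.7, -160.3, 127.5]
ee_rot: [180.0, 0.0, 95.7]
force: [0.3, 0.4, 2.6]
grip_width: 24.6
grip_force: 15.0
```

Request:
move_arm(
  deltas=[
    [0, 0, -0.01, 0],
    [0, 0, -0.03, 0],
    [0, 0, -0.06, 0],
    [0, 0, -0.1, 0],
    [0, 0, -0.1, 0],
    [0, 0, -0.1, 0],
  ],
)

```text
t: 12.48
position: [488.1, -160.0, 186.8]
ee_rot: [-180.0, -0.0, 95.7]
force: [-0.3, 0.5, 0.2]
grip_width: 24.6
grip_force: 15.0
```

```bash
python3 d.py 464.5 25 187 96
```

```text
t 12.47 pos [ 488.1 -160.   186.8] rpy [-180.    -0.    95.7] j [-28.  12. 103.  -0.  65. -34.] w 24.6 gf 15.0 F [-0.3  0.5  0.2]
delta [ 3.108e-01 -8.300e-03 -3.000e-04] twist -0.009
```

Request:
move_arm(
  deltas=[
    [0.04, -0.001, 0, 0],
    [0.1, -0.003, 0, 0],
    [0.18, -0.005, 0, 0],
    [0.25, -0.007, 0, 0],
    [0.29, -0.0083, 0, 0],
    [0.3108, -0.0083, 0, 0],
    [0.3108, -0.0083, 0, 0],
    [0.3108, -0.0083, 0, 0],
  ],
)

```text
t: 13.48
position: [465.0, 24.1, 186.9]
ee_rot: [-180.0, 0.0, 95.7]
force: [-0.0, 1.2, -1.0]
grip_width: 24.3
grip_force: 15.0
```

Request:
move_arm(
  deltas=[
    [0, 0, 0.03, 0],
    [0, 0, 0.06, 0],
    [0, 0, 0.09, 0],
    [0, 0, 0.11, 0],
    [0, 0, 0.12, 0],
    [0, 0, 0.13, 0],
    [0, 0, 0.13, 0],
    [0, 0, 0.13, 0],
  ],
)

```text
t: 14.48
position: [465.2, 24.8, 109.5]
ee_rot: [180.0, 0.0, 95.7]
force: [0.1, 0.2, -0.3]
grip_width: 24.5
grip_force: 15.0
```

```bash
python3 d.py 464.5 25 103 96
```

```text
t 14.47 pos [465.2  24.8 109.5] rpy [180.    0.   95.7] j [ -8.  14. 112.  -0.  54. -13.] w 24.5 gf 15.0 F [ 0.1  0.2 -0.3]
delta [ 0.0004 -0.0011  0.0109] twist -0.008
```

Request:
move_arm(
  deltas=[
    [0, 0, 0.004, 0],
    [0, 0, 0.008, 0],
    [0, 0, 0.01, 0],
    [0, 0, 0.01, 0],
  ],
)

```text
t: 14.98
position: [464.7, 24.9, 103.0]
ee_rot: [-180.0, -0.0, 95.7]
force: [-1.3, -0.4, -0.1]
grip_width: 24.0
grip_force: 15.0
```

Request:
move_arm(
  deltas=[
    [0, 0, 0, 0],
    [0, 0, 0, 0],
    [0, 0, 0, 0],
    [0, 0, -0.02, 0],
    [0, 0, -0.06, 0],
    [0, 0, -0.12, 0],
    [0, 0, -0.2, 0],
    [0, 0, -0.23, 0],
  ],
  fingers=0.4,
)

```text
t: 15.98
position: [466.5, 24.7, 245.4]
ee_rot: [179.6, 0.1, 95.7]
force: [0.2, -1.0, 0.5]
grip_width: 37.8
grip_force: 0.0
```

```bash
python3 d.py 667.5 106.5 230 96
python3 - <<'E'
from h import *
f=grab('top');save(f['pixels'][150:250,165:265],'z.png',1)
E
```

```text
t 15.97 pos [466.5  24.7 245.4] rpy [1.796e+02 1.000e-01 9.570e+01] j [ -8.   2. 107.   0.  71. -13.] w 37.8 gf 0.0 F [ 0.2 -1.   0.5]
delta [0.1022 0.347  0.0257] twist -0.009
```

Request:
move_arm(
  deltas=[
    [0.02, 0.07, 0.005, 0],
    [0.04, 0.15, 0.01, 0],
    [0.06, 0.22, 0.015, 0],
    [0.08, 0.3, 0.02, 0],
    [0.1022, 0.347, 0.0257, 0],
    [0.1022, 0.347, 0.0257, 0],
    [0.1022, 0.347, 0.0257, 0],
    [0.1022, 0.347, 0.0257, 0],
  ],
)

```text
t: 17.02
position: [664.9, 106.1, 225.9]
ee_rot: [-180.0, 0.0, 95.7]
force: [0.2, 0.2, 0.1]
grip_width: 37.5
grip_force: 0.0
```

```bash
python3 d.py 667.5 106.5 142 96
python3 - <<'E'
from h import *
a=[]
f=grab('top');t=f['pixels'][150:250,165:275]
a.append(cv2.resize(t,None,fx=4,fy=4,interpolation=cv2.INTER_CUBIC))
f=grab('scene');c=pix(f,(667,106,60)).astype(int);t=f['pixels'][c[1]-60:c[1]+40,c[0]-45:c[0]+45]
a.append(cv2.resize(t,None,fx=4,fy=4,interpolation=cv2.INTER_CUBIC))
save(np.hstack(a),'k1.png')
E
```

```text
t 17.02 pos [664.9 106.1 225.9] rpy [-180.     0.    95.7] j [ 2. 27. 77. -0. 75. -4.] w 37.5 gf 0.0 F [0.2 0.2 0.1]
delta [0.0002 0.0043 0.1399] twist -0.01
```

View pics/k1.png

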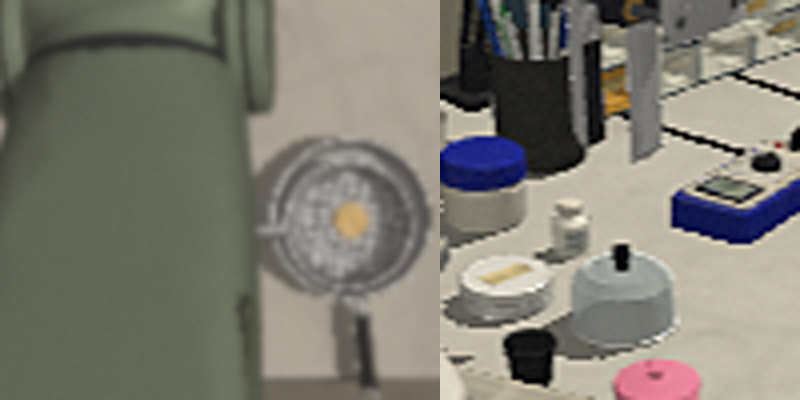

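The movement lies in the centre of the strainer (350,220) and the fingers are over the cover's knob (622,257). Descending onto the knob.

Request:
move_arm(
  deltas=[
    [0, 0.004, 0.03, 0],
    [0, 0.004, 0.07, 0],
    [0, 0.004, 0.1, 0],
    [0, 0.004, 0.12, 0],
    [0, 0.004, 0.132, 0],
    [0, 0.004, 0.137, 0],
    [0, 0.004, 0.137, 0],
  ],
)

```text
t: 18.0
position: [668.6, 107.0, 143.9]
ee_rot: [180.0, 0.0, 95.7]
force: [0.8, 0.1, 0.6]
grip_width: 37.7
grip_force: 0.0
```

Request:
move_arm(
  deltas=[
    [0, 0, 0, 0],
    [0, 0, 0, 0],
    [0, 0, 0, 0],
    [0, 0, 0, 0],
    [0, 0, 0, 0],
    [0, 0, 0, 0],
  ],
  fingers=0,
  squeeze=25,
)

```text
t: 18.75
position: [668.4, 106.9, 143.8]
ee_rot: [180.0, 0.0, 95.7]
force: [-0.5, 0.6, 2.1]
grip_width: 11.1
grip_force: 25.0
```

```bash
python3 d.py 488.7 -159.5 230 96
```

```text
t 18.75 pos [668.4 106.9 143.8] rpy [180.    0.   95.7] j [ 2. 33. 80. -0. 68. -4.] w 11.1 gf 25.0 F [-0.5  0.6  2.1]
delta [-0.4118 -0.3425 -0.1436] twist -0.009
```

Request:
move_arm(
  deltas=[
    [0, 0, -0.02, 0],
    [0, 0, -0.06, 0],
    [0, 0, -0.1, 0],
    [0, 0, -0.14, 0],
    [0, 0, -0.14, 0],
    [0, 0, -0.14, 0],
  ],
)

```text
t: 19.5
position: [667.7, 106.9, 226.7]
ee_rot: [-179.9, -0.0, 95.7]
force: [0.2, 0.4, -1.3]
grip_width: 11.4
grip_force: 25.0
```

```bash
python3 d.py 488.7 -159.5 230 96
```

```text
t 19.5 pos [667.7 106.9 226.7] rpy [-179.9   -0.    95.7] j [ 2. 28. 77.  0. 76. -4.] w 11.4 gf 25.0 F [ 0.2  0.4 -1.3]
delta [-0.4119 -0.3413 -0.0055] twist -0.009
```

Request:
move_arm(
  deltas=[
    [-0.04, -0.03, 0, 0],
    [-0.11, -0.09, 0, 0],
    [-0.19, -0.16, 0, 0],
    [-0.27, -0.22, 0, 0],
    [-0.34, -0.28, 0, 0],
    [-0.39, -0.32, 0, 0],
    [-0.4119, -0.3413, 0, 0],
    [-0.4119, -0.3413, 0, 0],
    [-0.4119, -0.3413, 0, 0],
  ],
)

```text
t: 20.62
position: [489.8, -158.5, 227.3]
ee_rot: [180.0, -0.0, 95.8]
force: [1.0, 0.3, -0.0]
grip_width: 10.7
grip_force: 25.0
```

```bash
python3 d.py 488.7 -159.5 190 96
python3 - <<'E'
from h import *
p=ctrl.get_state()['position'];a=[];z0=p[2]-143.8
for n in('top','scene'):
    f=grab(n);c=pix(f,(488,-159,60));o=(c-[40,50]).astype(int);k=5
    t=cv2.resize(f['pixels'][o[1]:o[1]+90,o[0]:o[0]+80],None,fx=k,fy=k,interpolation=cv2.INTER_CUBIC)
    circ(f,t,p[0],p[1],z0,36,k,o); circ(f,t,488.8,-159.5,4.5,20,k,o,(0,255,0)); circ(f,t,488.8,-159.5,32,9.5,k,o,(0,255,0));a.append(t)
save(np.hstack(a),'v1.png')
E
```

```text
t 20.62 pos [ 489.8 -158.5  227.3] rpy [180.   -0.   95.8] j [-28.   9. 101.   0.  70. -33.] w 10.7 gf 25.0 F [ 1.   0.3 -0. ]
delta [-0.0015 -0.0019  0.0621] twist -0.007
```

View pics/v1.png

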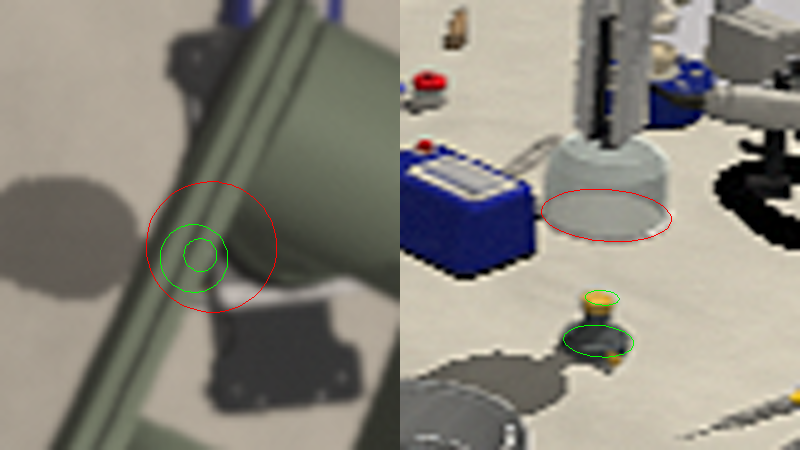

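The cover hangs level. Both the cover and the holder match their predicted outlines, so it's aligned and I'll lower it.

Request:
move_arm(
  deltas=[
    [-0.001, -0.0015, 0.02, 0],
    [-0.0015, -0.0019, 0.05, 0],
    [-0.0015, -0.0019, 0.08, 0],
    [-0.0015, -0.0019, 0.105, 0],
    [-0.0015, -0.0019, 0.125, 0],
    [-0.0015, -0.0019, 0.134, 0],
    [-0.0015, -0.0019, 0.138, 0],
    [-0.0015, -0.0019, 0.138, 0],
    [-0.0015, -0.0019, 0.138, 0],
  ],
)

```text
t: 21.85
position: [488.6, -160.7, 145.3]
ee_rot: [179.9, 0.0, 95.7]
force: [0.6, -0.9, -0.4]
grip_width: 11.0
grip_force: 25.0
```

```bash
python3 d.py 488.7 -159.5 143.8 96
```

```text
t 21.85 pos [ 488.6 -160.7  145.3] rpy [179.9   0.   95.7] j [-28.  15. 105.   0.  60. -34.] w 11.0 gf 25.0 F [ 0.6 -0.9 -0.4]
delta [0.0019 0.0004 0.0025] twist -0.009
```

Request:
move_arm(
  deltas=[
    [0.001, 0, 0.001, 0],
    [0.001, 0, 0.002, 0],
    [0.001, 0, 0.0025, 0],
  ],
)

```text
t: 22.22
position: [488.3, -159.9, 143.8]
ee_rot: [180.0, 0.0, 95.7]
force: [-1.3, 0.3, 5.0]
grip_width: 10.9
grip_force: 25.0
```

Request:
move_arm(
  deltas=[
    [0, 0, 0, 0],
    [0, 0, 0, 0],
    [0, 0, 0, 0],
    [0, 0, -0.02, 0],
    [0, 0, -0.06, 0],
    [0, 0, -0.12, 0],
    [0, 0, -0.16, 0],
    [0, 0, -0.16, 0],
  ],
  fingers=0.45,
)

```text
t: 23.22
position: [489.6, -160.6, 242.2]
ee_rot: [179.7, 0.2, 95.7]
force: [-0.3, 0.4, 1.1]
grip_width: 42.6
grip_force: 0.0
```

```bash
python3 d.py 649.6 197 200 96
```

```text
t 23.23 pos [ 489.6 -160.6  242.2] rpy [179.7   0.2  95.7] j [-28.   8. 101.   0.  71. -34.] w 42.6 gf 0.0 F [-0.3  0.4  1.1]
delta [0.5664 0.3249 0.0704] twist -0.009
```

Request:
move_arm(
  deltas=[
    [0.06, 0.035, 0, 0],
    [0.14, 0.08, 0, 0],
    [0.22, 0.13, 0.01, 0],
    [0.3, 0.175, 0.02, 0],
    [0.38, 0.22, 0.03, 0],
    [0.46, 0.265, 0.045, 0],
    [0.53, 0.305, 0.06, 0],
    [0.5664, 0.3249, 0.07, 0],
    [0.5664, 0.3249, 0.07, 0],
    [0.5664, 0.3249, 0.07, 0],
  ],
  fingers=0.6,
)

```text
t: 24.48
position: [647.4, 196.9, 196.3]
ee_rot: [-179.9, 0.0, 95.7]
force: [0.5, 0.7, -0.5]
grip_width: 56.4
grip_force: 0.0
```

```bash
python3 d.py 649.6 197 106 96
```

```text
t 24.48 pos [647.4 196.9 196.3] rpy [-179.9    0.    95.7] j [10. 29. 78. -0. 73.  4.] w 56.4 gf 0.0 F [ 0.5  0.7 -0.5]
delta [-0.0002  0.0036  0.1504] twist -0.009
```

Request:
move_arm(
  deltas=[
    [0, 0.003, 0.03, 0],
    [0, 0.003, 0.07, 0],
    [0, 0.003, 0.1, 0],
    [0, 0.003, 0.13, 0],
    [0, 0.003, 0.145, 0],
    [0, 0.003, 0.148, 0],
    [0, 0.003, 0.148, 0],
  ],
)

```text
t: 25.35
position: [650.4, 198.1, 109.0]
ee_rot: [179.9, -0.0, 95.7]
force: [-0.2, 0.5, -0.2]
grip_width: 56.2
grip_force: 0.0
```

Request:
move_arm(
  deltas=[
    [0, 0, 0, 0],
    [0, 0, 0, 0],
    [0, 0, 0, 0],
    [0, 0, 0, 0],
    [0, 0, 0, 0],
    [0, 0, 0, 0],
  ],
  fingers=0,
  squeeze=8,
)

```text
t: 26.1
position: [650.2, 198.0, 108.9]
ee_rot: [180.0, -0.0, 95.7]
force: [-0.0, 0.7, 2.1]
grip_width: 33.5
grip_force: 8.0
```

Request:
move_arm(
  deltas=[
    [0, 0, -0.01, 0],
    [0, 0, -0.05, 0],
    [0, 0, -0.1, 0],
    [0, 0, -0.15, 0],
    [0, 0, -0.17, 0],
    [0, 0, -0.17, 0],
  ],
)

```text
t: 26.85
position: [650.2, 198.0, 211.2]
ee_rot: [179.9, -0.0, 95.7]
force: [-0.2, 0.7, -0.4]
grip_width: 33.5
grip_force: 8.0
```

```bash
python3 d.py 474.5 -75 200 96
```

```text
t 26.85 pos [650.2 198.  211.2] rpy [179.9  -0.   95.7] j [10. 29. 77.  0. 74.  4.] w 33.5 gf 8.0 F [-0.2  0.7 -0.4]
delta [-0.4234 -0.3369  0.0187] twist -0.009
```

Request:
move_arm(
  deltas=[
    [-0.05, -0.04, 0, 0],
    [-0.12, -0.095, 0, 0],
    [-0.19, -0.15, 0, 0],
    [-0.26, -0.205, 0, 0],
    [-0.33, -0.26, 0, 0],
    [-0.39, -0.31, 0, 0],
    [-0.4234, -0.3369, 0.01, 0],
    [-0.4234, -0.3369, 0.0187, 0],
    [-0.4234, -0.3369, 0.0187, 0],
  ],
)

```text
t: 27.98
position: [473.6, -74.4, 197.9]
ee_rot: [-179.9, -0.1, 95.7]
force: [0.2, -1.0, 0.2]
grip_width: 33.4
grip_force: 8.0
```

```bash
python3 d.py 474.5 -75 110 96
python3 - <<'E'
from h import *
f=grab('scene');p=ctrl.get_state()['position'];c=pix(f,(480,-75,60)).astype(int);o=c-[60,50];k=5
t=cv2.resize(f['pixels'][o[1]:o[1]+110,o[0]:o[0]+120],None,fx=k,fy=k,interpolation=cv2.INTER_CUBIC)
circ(f,t,p[0],p[1],p[2]-108.9+29,17.5,k,o)
save(t,'l1.png')
E
```

```text
t 27.98 pos [473.6 -74.4 197.9] rpy [-1.799e+02 -1.000e-01  9.570e+01] j [-19.   7. 107.   0.  66. -25.] w 33.4 gf 8.0 F [ 0.2 -1.   0.2]
delta [-0.0011  0.0014  0.1464] twist -0.009
```

View pics/l1.png

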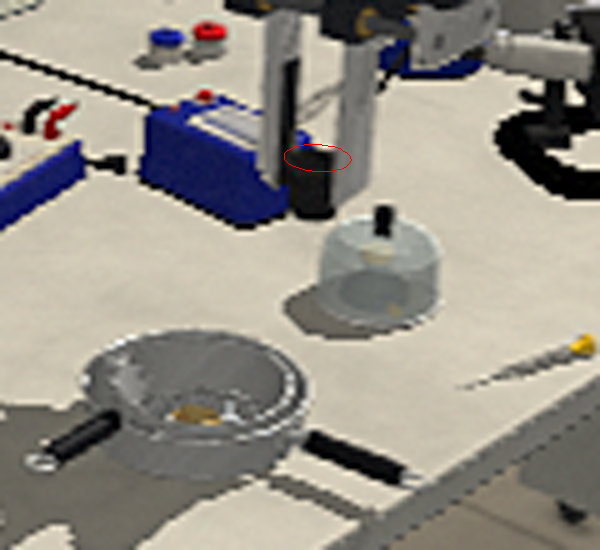

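The cover stands over the holder (380,270), the movement is in the strainer (195,412), and the loupe hangs upright between the fingers (312,180). Lowering it.

Request:
move_arm(
  deltas=[
    [0, 0, 0.03, 0],
    [0, 0, 0.06, 0],
    [0, 0, 0.09, 0],
    [0, 0, 0.12, 0],
    [0, 0, 0.135, 0],
    [0, 0, 0.142, 0],
    [0, 0, 0.145, 0],
    [0, 0, 0.145, 0],
    [0, 0, 0.145, 0],
  ],
)

```text
t: 29.15
position: [474.5, -75.2, 112.7]
ee_rot: [179.9, 0.0, 95.7]
force: [0.6, 0.1, -0.6]
grip_width: 33.4
grip_force: 8.0
```

```bash
python3 d.py 474.5 -75 109 96
```

```text
t 29.15 pos [474.5 -75.2 112.7] rpy [179.9   0.   95.7] j [-19.  15. 110.   0.  55. -25.] w 33.4 gf 8.0 F [ 0.6  0.1 -0.6]
delta [ 0.0003 -0.      0.0062] twist -0.009
```

Request:
move_arm(
  deltas=[
    [0, 0, 0.003, 0],
    [0, 0, 0.005, 0],
    [0, 0, 0.0055, 0],
    [0, 0, 0.0055, 0],
  ],
)

```text
t: 29.65
position: [474.1, -75.1, 108.9]
ee_rot: [-180.0, -0.0, 95.7]
force: [-1.0, 1.0, 0.6]
grip_width: 33.7
grip_force: 8.0
```

Request:
move_arm(
  deltas=[
    [0, 0, 0, 0],
    [0, 0, 0, 0],
    [0, 0, 0, 0],
    [0, 0, 0, 0],
    [0, 0, -0.03, 0],
    [0, 0, -0.08, 0],
    [0, 0, -0.14, 0],
    [0, 0, -0.18, 0],
    [0, 0, -0.18, 0],
  ],
  fingers=0.55,
)

```text
t: 30.78
position: [475.6, -75.5, 219.0]
ee_rot: [179.7, 0.1, 95.7]
force: [-0.1, -0.9, -0.0]
grip_width: 52.0
grip_force: 0.0
```

```bash
python3 d.py 455.5 209 220 135
```

```text
t 30.77 pos [475.6 -75.5 219. ] rpy [1.797e+02 1.000e-01 9.570e+01] j [-19.   5. 106.   0.  68. -25.] w 52.0 gf 0.0 F [-0.1 -0.9 -0. ]
delta [ 0.4751  0.0142 -0.0017] twist -1.309
```

Request:
move_arm(
  deltas=[
    [0.05, 0, 0, -0.1],
    [0.12, 0.004, 0, -0.35],
    [0.2, 0.007, 0, -0.6],
    [0.28, 0.01, 0, -0.9],
    [0.36, 0.012, 0, -1],
    [0.43, 0.0142, 0, -1],
    [0.4751, 0.0142, 0, -1],
    [0.4751, 0.0142, 0, -1],
    [0.4751, 0.0142, 0, -1],
  ],
  fingers=0.76,
)

```text
t: 31.9
position: [453.6, 208.7, 215.7]
ee_rot: [-179.9, -0.0, 125.7]
force: [0.1, -0.0, -0.3]
grip_width: 71.2
grip_force: 0.0
```

```bash
python3 d.py 455.5 209 104 135
```

```text
t 31.9 pos [453.6 208.7 215.7] rpy [-179.9   -0.   125.7] j [ 15.   8. 104.  -0.  68. -21.] w 71.2 gf 0.0 F [ 0.1 -0.  -0.3]
delta [-0.0015  0.0029  0.1862] twist -0.309
```

Request:
move_arm(
  deltas=[
    [-0.001, 0.002, 0, -0.3],
    [-0.001, 0.002, 0.05, -0.3],
    [-0.001, 0.002, 0.09, -0.3],
    [-0.001, 0.002, 0.13, -0.3],
    [-0.001, 0.002, 0.16, -0.3],
    [-0.001, 0.002, 0.18, -0.3],
    [-0.001, 0.002, 0.1845, -0.3],
    [-0.001, 0.002, 0.1845, -0.3],
  ],
)

```text
t: 32.9
position: [455.8, 209.4, 106.5]
ee_rot: [180.0, 0.0, 134.7]
force: [0.1, -0.2, 0.9]
grip_width: 71.8
grip_force: 0.0
```

Request:
move_arm(
  deltas=[
    [0, 0, 0, 0],
    [0, 0, 0, 0],
    [0, 0, 0, 0],
    [0, 0, 0, 0],
    [0, 0, 0, 0],
    [0, 0, 0, 0],
  ],
  fingers=0,
  squeeze=30,
)

```text
t: 33.65
position: [455.7, 209.7, 106.7]
ee_rot: [180.0, 0.0, 134.7]
force: [-1.8, -0.8, 5.8]
grip_width: 50.6
grip_force: 30.0
```

Request:
move_arm(
  deltas=[
    [0, 0, -0.01, 0],
    [0, 0, -0.05, 0],
    [0, 0, -0.1, 0],
    [0, 0, -0.14, 0],
    [0, 0, -0.14, 0],
    [0, 0, -0.14, 0],
  ],
)

```text
t: 34.4
position: [454.7, 209.4, 189.1]
ee_rot: [-179.9, -0.1, 134.7]
force: [0.0, 0.2, -1.9]
grip_width: 50.1
grip_force: 30.0
```

```bash
python3 d.py 574 37 190 105
```

```text
t 34.4 pos [454.7 209.4 189.1] rpy [-1.799e+02 -1.000e-01  1.347e+02] j [ 15.  10. 105.   0.  65. -30.] w 50.1 gf 30.0 F [ 0.   0.2 -1.9]
delta [-0.3441 -0.061  -0.0015] twist 0.991
```

Request:
move_arm(
  deltas=[
    [-0.05, -0.01, 0, 0],
    [-0.12, -0.02, 0, 0],
    [-0.19, -0.034, 0, 0],
    [-0.26, -0.046, 0, 0],
    [-0.32, -0.057, 0, 0],
    [-0.3441, -0.061, 0, 0],
    [-0.3441, -0.061, 0, 0],
    [-0.3441, -0.061, 0, 0],
  ],
)

```text
t: 35.4
position: [573.7, 38.4, 189.4]
ee_rot: [-179.9, -0.1, 134.8]
force: [-0.2, -0.6, -0.4]
grip_width: 50.9
grip_force: 30.0
```

```bash
python3 d.py 574 37 107 134.7
```

```text
t 35.4 pos [573.7  38.4 189.4] rpy [-1.799e+02 -1.000e-01  1.348e+02] j [ -5.  19.  94.   0.  67. -50.] w 50.9 gf 30.0 F [-0.2 -0.6 -0.4]
delta [-0.002  -0.0012  0.1374] twist 0.003
```

Request:
move_arm(
  deltas=[
    [0, 0, 0.03, 0],
    [0, 0, 0.06, 0],
    [0, 0, 0.09, 0],
    [0, 0, 0.115, 0],
    [0, 0, 0.128, 0],
    [0, 0, 0.134, 0],
    [0, 0, 0.134, 0],
    [0, 0, 0.134, 0],
  ],
)

```text
t: 36.4
position: [575.4, 37.2, 110.5]
ee_rot: [179.9, 0.1, 134.7]
force: [0.2, -0.6, -0.7]
grip_width: 50.7
grip_force: 30.0
```

```bash
python3 d.py 574 37 106.7 134.7
```

```text
t 36.4 pos [575.4  37.2 110.5] rpy [1.799e+02 1.000e-01 1.347e+02] j [ -5.  25.  96.   0.  59. -50.] w 50.7 gf 30.0 F [ 0.2 -0.6 -0.7]
delta [ 0.0014 -0.0018  0.0063] twist 0.001
```

Request:
move_arm(
  deltas=[
    [0, 0, 0.003, 0],
    [0, 0, 0.005, 0],
    [0, 0, 0.006, 0],
    [0, 0, 0.006, 0],
  ],
)

```text
t: 36.9
position: [574.9, 37.2, 106.8]
ee_rot: [180.0, 0.0, 134.7]
force: [-2.0, -0.7, 4.8]
grip_width: 50.3
grip_force: 30.0
```

Request:
move_arm(
  deltas=[
    [0, 0, 0, 0],
    [0, 0, 0, 0],
    [0, 0, 0, 0],
    [0, 0, 0, 0],
    [0, 0, -0.03, 0],
    [0, 0, -0.08, 0],
    [0, 0, -0.15, 0],
    [0, 0, -0.22, 0],
    [0, 0, -0.24, 0],
    [0, 0, -0.24, 0],
  ],
  fingers=0.72,
)

```text
t: 38.15
position: [575.1, 37.2, 251.2]
ee_rot: [179.9, 0.1, 134.7]
force: [-0.0, 0.3, 0.3]
grip_width: 67.9
grip_force: 0.0
```

```bash
python3 d.py 400 300 260 134
```

```text
t 38.15 pos [575.1  37.2 251.2] rpy [1.799e+02 1.000e-01 1.347e+02] j [ -5.  15.  91.  -0.  74. -50.] w 67.9 gf 0.0 F [-0.   0.3  0.3]
delta [ 0.5165  0.101  -0.0147] twist 0.025
```

Request:
move_arm(
  deltas=[
    [0.06, 0.01, 0, 0],
    [0.14, 0.03, 0, 0],
    [0.22, 0.045, 0, 0],
    [0.3, 0.06, 0, 0],
    [0.38, 0.08, 0, 0],
    [0.46, 0.09, 0, 0],
    [0.51, 0.1, 0, 0],
    [0.51, 0.1, 0, 0],
  ],
)

```text
t: 39.15
position: [399.7, 297.5, 247.8]
ee_rot: [-179.7, -0.1, 135.0]
force: [0.1, 0.5, -1.0]
grip_width: 67.7
grip_force: 0.0
```

Run:
```python
from h import *
a=[];k=4.0
f=grab('top');o=np.array([225,145])
t=cv2.resize(f['pixels'][145:265,225:325],None,fx=k,fy=k,interpolation=cv2.INTER_CUBIC)
for x,y,z,r in[(464,25,26,58),(464.5,25,30.5,46),(474.3,-75.2,29,17.5),(574.9,37.2,33,25.5),(488.5,-160,58,6)]: circ(f,t,x,y,z,r,k,o)
a.append(t)
f=grab('scene');c=pix(f,(500,-40,20)).astype(int)
a.append(cv2.resize(f['pixels'][c[1]-60:c[1]+60,c[0]-50:c[0]+50],None,fx=k,fy=k,interpolation=cv2.INTER_CUBIC))
save(np.hstack(a),'f1.png')
```

```text
(no output)
```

View pics/f1.png

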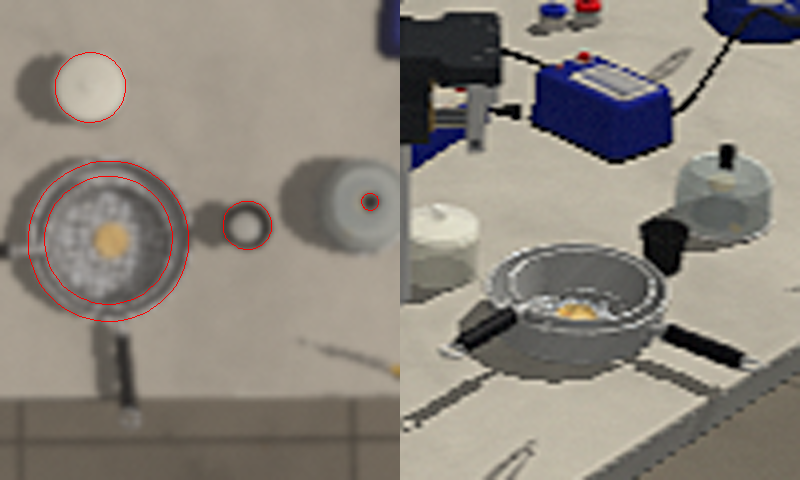

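Everything is in place: jar (90,87) behind the pan, movement (111,240) in the nested strainer, loupe (247,225) upright, cover (365,203) over the holder. The gripper is clear, so I'm handing in.

```bash
python3 -c "
from rig import ctrl
print(ctrl.finish_job())"
```

```text
the job is handed in; nothing more can be done
None
```

The rinse bench is set up as asked and the job is handed in at about 39 s; the last pictures showed every item in place, but the hand-in returned no verdict.

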